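# Shut and latch the gate of a gas-test bay

## Task

Shut the test bay's gate and latch it: raise the drop bar by its knob, swing the gate against its rubber seal with the bar passing over the striker's front lip, and let the bar drop fully into the striker's slot so that the latch alone holds the gate shut. The striker has been re-clamped, so find the slot by feel, gently: do not force the bar against the striker, do not crush the seal, and leave the things standing around alone.

Things in the scene. Friction and masses are not known exactly. Their poses are not given: they have to be found in the camera images.
- bay: Open-topped test bay fixed on the bench: aluminium posts, clear panels on three sides, gate in front; 200 deep, 360 wide, 200 mm high. Origin: centre of its underside. Its x axis points from the gate (front) into the bay, y to the hinge side, z up. The posts' front faces lie at x = -100 mm.
- gate (a joint): Gate hinge angle (rad), vertical axis, growing as it swings open towards -x of the bay. 0: just touching the uncompressed seal; negative: pressed into it. Starts at 0.25 to 0.50; hinge nearly free, stays where left. Gate: aluminium frame with clear pane, 305 mm wide from its hinge, 20 mm thick, about 0.6 to 1.1 kg, edges 30 and 198 mm above the bench.
- gate_hinge (a point): Point on the gate's hinge axis at the height of the drop bar's pivot (172 mm above the bench). Frame of the gate, turning with it: -y runs along the gate from the hinge to the free edge, -x points out of its front face, z up. At gate angle 0 the axes agree with the bay's.
- latch (a joint): Angle of the drop bar (rad): 0 level on its staple (also when seated in the slot), growing as its free end is raised, stopped at 0.32. Falls by its own weight (about 1.5 N at the knob). Clears the striker above 0.12; lying on top of the lip it reads about 0.11.
- latch_pivot (a point): Pivot of the drop bar, mid-thickness: 17 mm in front (-x) of and 185 mm along the gate (-y) from point gate_hinge. Flat steel bar on the gate's front face, 6 mm thick, 22 mm high, reaching 150 mm from the pivot, beyond the gate's free edge; it turns in the gate's plane.
- latch_knob (a point): Mid-neck of the bobbin-shaped steel knob on the bar, 78 mm from the pivot; 263 mm along the gate from the hinge, 35 mm in front of the hinge axis, 172 mm above the bench when down. Neck 14 mm diameter, 30 mm long, along x (its axis, straight out of the bar), head 24 mm diameter. Can be pinched from above, fingers closing along the gate. Raising it 16 mm turns the bar 0.21 rad.
- latch_tip (a point): Point on the bar's lower front edge, 136 mm from the pivot: the stretch that drops into the slot, its front face then against the slot's front wall. With the gate at 0 it lies at x = -44 mm of body catch. Bar 6 mm thick.
- catch: Steel catch on the latch post, axes as the bay's: an arm with a U-shaped striker on it, two blunt upright cheeks 16 mm wide with a 9 mm slot between; the front lip is 5 mm thick. Tops 175 mm above the bench, 14 mm above the level bar's lower edge. Origin: on the post's face, mid-width, at that height. The slot's front wall lies anywhere from x = -42 to -36 mm: not measured.
- seal: Black rubber seal strip on the latch post, 14 wide, 160 tall, 14 mm thick, pressed by the gate's free stile 297 mm from the hinge. Gives 1 mm per 1.8 N and pushes the gate back out: bar and slot meet after the bar has gone 2 to 11 mm past first touch, at 3 to 19 N; over 22 N (25 N at the knob) spoils it. Origin: its centre.
- transmitter: Grey gas transmitter, about 76 wide, 140 mm tall, standing loose in the bay; leave alone. Origin: centre of its underside.
- wrench: Steel spanner, 170 mm long, lying on the bench in front of the hinge side; leave alone. Origin: centre of its underside.
- fitting: Brass fitting, 32 mm diameter, 46 mm tall, standing on the bench further in front, on the latch side; leave alone. Origin: centre of its underside.
- gas_can: Aluminium can, 66 mm diameter, 150 mm tall, standing on the bench beside the bay's front corner on the latch side; leave alone. Origin: centre of its underside.

How it is judged (in metres and radians):
On the way, in this order (a step that is already met when the one before it is completed fails the run):
1. the bar is raised while the gate is still ajar (bar above 0.09 rad, gate above 0.05 rad) (value of joint latch above 0.09 rad and value of joint gate above 0.05 rad), for 0.1 s.
2. the gate is pressed into its seal with the bar still above the lip (gate below -0.002 rad, bar above 0.08 rad) (value of joint gate below -0.002 rad and value of joint latch above 0.08 rad), for 0.1 s.
At the end, for the whole second after the job is handed in: Bar level (within 0.04 rad) down in the striker's slot, its lower edge 9 mm or more below the cheeks' tops; gate held on its seal by the bar (angle between -0.036 and -0.003); all at rest and let go (value of joint latch below 0.04 rad and value of joint gate between -0.036 and -0.003 rad and velocity of joint gate between -0.02 and 0.02 rad/s and velocity of joint latch between -0.05 and 0.05 rad/s and z of latch_tip in the frame of catch below -0.009 m); the robot touches nothing.
It fails at once if the seal is pressed with more than 22 N (contact force between seal and anything else above 22 N).
It fails at once if the bar is forced against the striker with more than 15 N (in front of the lip or on top of it) (contact force between catch and anything else above 15 N and (value of joint latch above 0.05 rad or value of joint gate above 0.002 rad)).
It fails at once if a bystander (transmitter, spanner, fitting or can) is moved by more than 20 mm (distance of any of transmitter, wrench, fitting, gas_can from where it was at the start of the episode above 0.02 m).
It also fails if it takes over 54 s, if anything falls off the work surface, if the arm or the gripper's body presses on something with over 40 N, if the wrist force passes 120 N, or if a joint passes its speed limit or range.

## Robot

A 6-joint arm with a two-finger parallel gripper is mounted at the origin on the work surface. World frame = base frame: x ahead of the robot, y to its left, z up, the work surface at z = 0. Lengths are in mm, angles in rad, forces in N, time in s.
With the tool pointing down it reaches from about 325 to 900 mm from the base axis. Payload 6.1 kg.
Tool frame: the origin (TCP) lies midway between the tips of the shut fingers; the grasp point (between the pads) lies 19 mm behind it; z points along the fingers, y is the line along which they close (so a half turn about z gives the same grasp; the last joint's range is limited). The gripper opens to 87 mm and grips with 3 to 60 N. Pads are 19 mm wide; open, the fingers measure 117 mm over their backs; the gripper's body (75 mm by 190 mm) begins 51 mm behind the grasp point.
Start: joints at [-1.396, 0.22, 1.526, -0, 1.395, -0.126], TCP at [185.171, -596.932, 222.538] pointing down, gripper open.
Joint ranges: [-2.98, 2.98], [-0.91, 2.08], [0.09, 2.57], [-1.24, 4.39], [0.2, 2.65], [-2.68, 2.68]. Speed limits (rad/s): [2.57, 2.57, 3.01, 3.14, 3.14, 3.14].

## Interface

Orientations are given as a unit quaternion [x, y, z, w].
In Python, from cell import readout, viewer, manip gives the robot as it stands.
- The arm moves only by the tool apply_moves, never from a script. Its argument "motion" is a list of rows, each a list of 3 entries, a list of its own where there are three numbers: the shift along the tool's x, y, z each as a share of 100 mm, from -1 to 1, then the turn, a rotation vector about the tool's x, y, z each as a share of 1.5 rad, from -1 to 1, then the gripper command: -1 is shut, 1 is fully open, values between are in proportion. A call has 1 to 20 rows; each row shifts and turns the commanded pose from where the row before left it, along the tool's axes as they then stand; what a row does not reach is not made up. A row lasts 1/10 s, in which the tool goes at most 50 mm and 8.59 degrees, less where a joint would pass 70% of its speed; a pose out of reach is approached as far as the arm can. A call with a number of a shift or a turn outside -1 to 1 is refused whole. A call with a gripper value outside its range is refused whole. The fingers move at their own pace and stop on an object; "grip_force" is the grip in N (left out, the last holds). Time passes only in rows, so rows that do not move let the fingers close. It gives the time, the measured TCP pose, the force, the opening and the grip force at its end, in the units of the state.
- readout.observe(): the state, without advancing time (a new reading comes with each control period).
- viewer.camera(name): name is "scene" or "top"; returns (picture, depth): 420x560x3 uint8, red, green, blue; 420x560 float32, mm along the optical axis (not along the pixel's ray), 0 where there is no reading.
- viewer.calibration(name): a dict with "fx", "fy", "cx", "cy" (pixels), "R" (3x3) and "t" (3): a world point X has camera coordinates R X + t. Camera axes: x right, y down, z forward; pixel columns grow to the right and rows downward; lengths in mm; the calibration is good to about 2 mm. A picture is of the moment at which its call begins. calibration takes no time and is no camera call.
- manip.hand_in(): hands the job in; it is judged then, once.
The state is a dict: "clock": time; "joints": joint angles; "joint_velocities": joint speeds; "joint_torque": joint torques, N m; "position": TCP position; "orientation": TCP orientation; "force": force on the tool from outside, world axes, zero at the start; "torque": the same for the moment, N m; "gripper_width": finger opening in mm; "grasp_force": force on a finger pad.
Only numpy, scipy, OpenCV 4.12 (cv2) and the standard library are available. Lean on these libraries where they do the work, as an engineer would, in place of code of your own. Each camera call takes 0.05 s, during which the arm holds its last target. There are 200 camera calls.

## Working session

There is one attempt and no reset: what is moved stays moved. The work goes in short steps, Python scripts to look and compute and a tool call to move; the robot and the scene stay as the last step left them, time stands still between calls to the robot, and variables do not carry over. Pictures are saved under pics/ and viewed, at most 10 in all, crops included, and the job is handed in when it is done.

Besides the shell and the picture viewer there is one more tool, called after ">>>" by a JSON object that holds its "name" and its "arguments". apply_moves: Moves the arm, as the interface text tells. Shift numbers are shares of 100 mm and turn numbers shares of 1.5 rad, none past 1 either way. Its arguments: {"type":"object","properties":{"motion":{"type":"array","items":{"type":"array"}},"grip_force":{"type":"number"}},"required":["motion"]}

```bash
mkdir -p pics; cat > h.py <<'E'
import numpy as np, cv2
from cell import readout, viewer, manip
def px2w(name,u,v,d):
    c=viewer.calibration(name);R=np.array(c["R"]);t=np.array(c["t"])
    X=np.array([(u-c["cx"])/c["fx"]*d,(v-c["cy"])/c["fy"]*d,d])
    return R.T@(X-t)
def w2px(name,X):
    c=viewer.calibration(name);p=np.array(c["R"])@np.array(X)+np.array(c["t"])
    return c["fx"]*p[0]/p[2]+c["cx"],c["fy"]*p[1]/p[2]+c["cy"],p[2]
E
python3 - <<'E'
from h import *
for n in("scene","top"):
    p,d=viewer.camera(n); np.savez(n+".npz",p=p,d=d)
    cv2.imwrite(f"pics/{n}0.png",p[:,:,::-1]); c=viewer.calibration(n); print(c)
s=readout.observe();print(s)
E
```

```text
{'fx': 431.36600446831795, 'fy': 431.36600446831795, 'cx': 276.3802472628979, 'cy': 214.4453663225718, 'R': array([[-0.28285234,  0.95915578,  0.00383836],
       [ 0.77685626,  0.2314362 , -0.58560364],
       [-0.56257346, -0.16265751, -0.81058845]]), 't': array([ 142.59826037, -398.30416943, 1221.15508139])}
{'fx': 478.14256856303535, 'fy': 478.14256856303535, 'cx': 285.9389644028654, 'cy': 210.75732199520635, 'R': array([[-0.0019843 , -0.99988393, -0.01510619],
       [-0.98217347,  0.00478817, -0.18791582],
       [ 0.18796634,  0.01446402, -0.98206896]]), 't': array([ 58.96837987, 623.96693248, 874.21373386])}
{'clock': 0.1, 'joints': array([-1.39609384e+00,  2.21168149e-01,  1.52749800e+00, -2.08751646e-05,
        1.39468769e+00, -1.26096574e-01]), 'joint_velocities': array([ 0.0004862 , -0.00198401, -0.00184428,  0.00043979,  0.00027069,
        0.00051782]), 'joint_torque': array([ 1.90727587e-03, -4.95943058e+01, -3.88520265e+01,  7.01951981e-02,
        5.14709170e-02, -3.86971419e-05]), 'position': array([ 185.07105108, -596.38637745,  221.53301984]), 'orientation': array([ 9.88710635e-01,  1.49834925e-01, -3.16703492e-05, -8.80081053e-04]), 'force': array([ 0.40301862, -0.2037044 ,  0.73158741]), 'torque': array([-0.01450852,  0.02672379,  0.00181442]), 'grasp_force': 0.0, 'gripper_width': 86.81081080935381}
```

View pics/scene0.png

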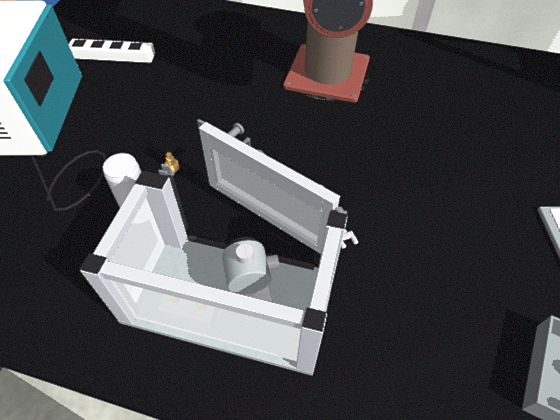

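View pics/top0.png

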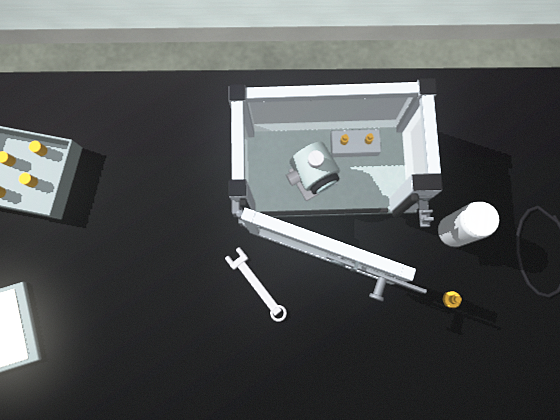

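The top view shows the bay at u 230–440, v 80–215. The hinge is near (240,210), the gate's free end near (413,275), the knob around (378,288), the catch at (425,212), the can at (478,222) and the fitting at (452,299). I'll enlarge the gate area.

```bash
python3 - <<'E'
from h import *
z=np.load("top.npz");p=z["p"][:,:,::-1]
cv2.imwrite("pics/crop.png",cv2.resize(p[170:320,225:445][:, :],None,fx=3.6,fy=3.6,interpolation=cv2.INTER_CUBIC))
E
```

```text
(no output)
```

View pics/crop.png

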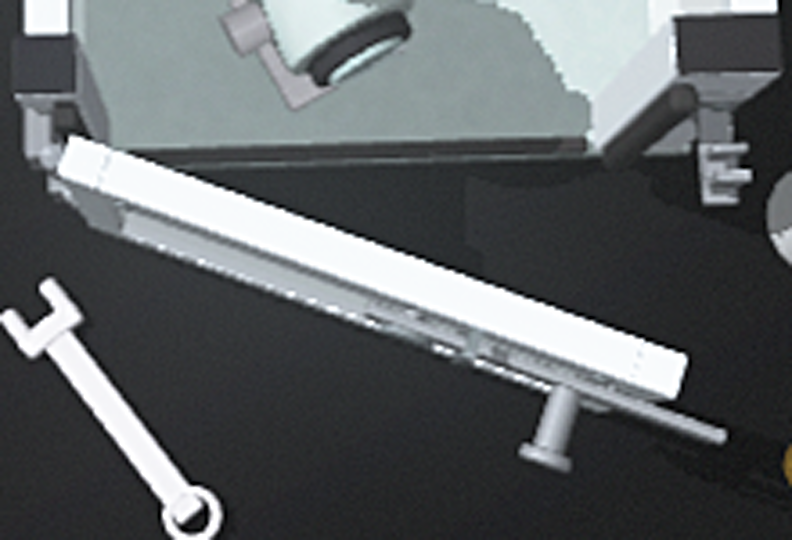

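```bash
cat >> h.py <<'E'
def ray(name,u,v,z):
    c=viewer.calibration(name);R=np.array(c["R"]);t=np.array(c["t"])
    o=-R.T@t; r=R.T@np.array([(u-c["cx"])/c["fx"],(v-c["cy"])/c["fy"],1])
    return o+r*(z-o[2])/r[2]
E
python3 - <<'E'
from h import *
d=np.load("top.npz")["d"]
f=lambda x,y:(225+(x+.5)/3.6-.5,170+(y+.5)/3.6-.5)
for n,x,y,z in [("gBL",78,136,198),("gFL",58,180,198),("gBR",688,355,198),("gFR",680,398,198),("postL0",15,92,200),("postL1",78,98,200),("postR0",677,72,200),("postR1",778,72,200),("knob",557,418,179),("knobheadtop",545,453,184),("tip",725,437,183),("catchfront",705,204,175),("catchfrontR",740,200,175),("cheek2",750,172,175)]:
    u,v=f(x,y); dd=d[int(round(v)),int(round(u))]; print(n,np.round(ray("top",u,v,z),1),"depth pt",np.round(px2w("top",u,v,dd),1))
E
```

```text
gBL [603.7 120.7 198. ] depth pt [610.1 123.9 165.6]
gFL [583.1 129.6 198. ] depth pt [603.7 142.9  78.3]
gBR [ 502.2 -154.6  198. ] depth pt [ 515.7 -204.7    0.9]
gFR [ 483.1 -150.   198. ] depth pt [ 491.9 -199.4   -0.9]
postL0 [624.2 150.  200. ] depth pt [623.8 149.8 201.7]
postL1 [621.2 120.7 200. ] depth pt [623.5 121.8 189.6]
postR0 [ 632.  -155.9  200. ] depth pt [ 631.7 -155.6  201. ]
postR1 [ 631.7 -202.3  200. ] depth pt [ 6.790e+02 -2.657e+02 -5.000e-01]
knob [475.  -98.3 179. ] depth pt [475.1 -98.8 176.3]
knobheadtop [459.2 -91.4 184. ] depth pt [459.2 -91.4 183.9]
tip [ 466.2 -173.2  183. ] depth pt [ 470.3 -223.5   -1.5]
catchfront [ 574.2 -172.1  175. ] depth pt [ 578.6 -179.7  147. ]
catchfrontR [ 576.1 -188.6  175. ] depth pt [ 6.039e+02 -2.393e+02 -3.000e-01]
cheek2 [ 589.4 -194.1  175. ] depth pt [ 620.4 -246.3   -1.6]
```

>>> {"name": "apply_moves", "arguments": {"motion": [[[0.35,-0.325,0],[0,0,0],-0.1],[[0.35,-0.325,0],[0,0,0],-0.1],[[0.35,-0.325,0],[0,0,0],-0.1],[[0.35,-0.325,0],[0,0,0],-0.1],[[0.35,-0.325,0],[0,0,0],-0.1],[[0.35,-0.325,0],[0,0,0],-0.1],[[0.35,-0.325,0],[0,0,0],-0.1],[[0.35,-0.325,0],[0,0,0],-0.1],[[0.35,-0.325,0],[0,0,0],-0.1],[[0.35,-0.325,0],[0,0,0],-0.1],[[0.35,-0.325,0],[0,0,0],-0.1],[[0.35,-0.325,0],[0,0,0],-0.1],[[0,0,0],[0,0,0.0865],-0.1],[[0,0,0],[0,0,0.0865],-0.1],[[0,0,0],[0,0,0.0865],-0.1],[[0,0,0],[0,0,0.0865],-0.1],[[0,0,0],[0,0,0.0865],-0.1],[[0,0,0],[0,0,0],-0.1]], "grip_force": 10}}

```text
clock: 1.9
position: [470.5, -99.8, 222.1]
orientation: [0.985, -0.174, -0.0, -0.0]
force: [-0.6, 0.1, -0.1]
gripper_width: 39.3
grasp_force: 0.0
```

>>> {"name": "apply_moves", "arguments": {"motion": [[[0.045,-0.03,0],[0,0,0],-0.1],[[0,0,0.2],[0,0,0],-0.1],[[0,0,0.2],[0,0,0],-0.1],[[0,0,0.2],[0,0,0],-0.1],[[0,0,0.09],[0,0,0],-0.1],[[0,0,0],[0,0,0],-0.1],[[0,0,0],[0,0,0],-0.1]]}}

```text
clock: 2.6
position: [476.5, -98.8, 154.2]
orientation: [0.985, -0.173, 0.0, 0.0]
force: [-0.1, -0.3, 0.8]
gripper_width: 38.8
grasp_force: 0.0
```

```bash
python3 - <<'E'
from h import *
s=readout.observe();print(s["clock"],s["position"],s["force"],s["torque"])
p,d=viewer.camera("top");cv2.imwrite("pics/t1.png",cv2.resize(p[170:320,225:445,::-1],None,fx=3.6,fy=3.6,interpolation=cv2.INTER_CUBIC))
p,d=viewer.camera("scene");cv2.imwrite("pics/s1.png",cv2.resize(p[80:230,120:340,::-1],None,fx=3.6,fy=3.6,interpolation=cv2.INTER_CUBIC))
E
```

```text
2.6 [476.50397844 -98.83649239 154.16745197] [-0.08350073 -0.32262922  0.77883297] [0.02650102 0.06161076 0.01000001]
```

View pics/t1.png

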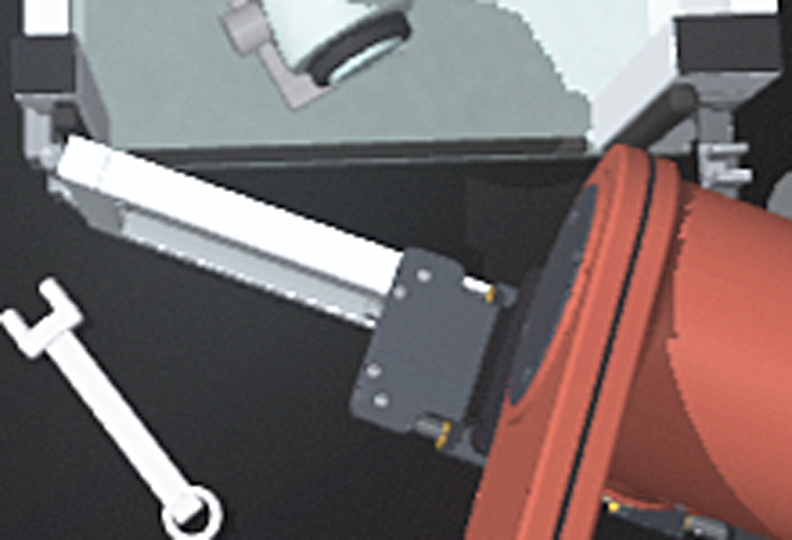

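The gate hasn't moved and the gripper is over the knob with no contact. Next I close on it.

>>> {"name": "apply_moves", "arguments": {"motion": [[[0,0,0],[0,0,0],-1],[[0,0,0],[0,0,0],-1],[[0,0,0],[0,0,0],-1],[[0,0,0],[0,0,0],-1],[[0,0,0],[0,0,0],-1],[[0,0,0],[0,0,0],-1]], "grip_force": 12}}

```text
clock: 3.3
position: [475.6, -100.0, 153.7]
orientation: [0.985, -0.173, -0.0, 0.001]
force: [-3.0, -5.3, 1.3]
gripper_width: 13.4
grasp_force: 12.0
```

>>> {"name": "apply_moves", "arguments": {"motion": [[[0,0.01,-0.03],[0,0,0],-1],[[0,0,-0.05],[0,0,0],-1],[[0,0,-0.05],[0,0,0],-1],[[0,0,-0.04],[0,0,0],-1],[[0,0,0],[0,0,0],-1],[[0,0,0],[0,0,0],-1]]}}

```text
clock: 3.9
position: [476.3, -98.7, 170.9]
orientation: [0.985, -0.173, 0.001, -0.001]
force: [2.3, 5.0, -3.1]
gripper_width: 13.4
grasp_force: 12.0
```

```bash
python3 - <<'E'
from h import *
s=readout.observe();print(s["clock"],s["position"],s["force"],s["torque"])
p,d=viewer.camera("scene");cv2.imwrite("pics/s2.png",cv2.resize(p[80:230,120:340,::-1],None,fx=3.6,fy=3.6,interpolation=cv2.INTER_CUBIC))
# arc plan from here
import math
e=lambda g:np.array([math.sin(.03-g),-math.cos(.03-g)])
n=lambda g:np.array([-math.cos(.03-g),-math.sin(.03-g)])
g0=.376; P=s["position"][:2]
H=P-261.3*e(g0)-35*n(g0);print("H",H)
gs=np.linspace(g0,.02,15)
for a,b in zip(gs[:-1],gs[1:]):
    pa=H+261.3*e(a)+35*n(a);pb=H+261.3*e(b)+35*n(b);D=pb-pa
    tx=-n(a);ty=e(a);print(round(b,3),pb.round(1),"tool",D@tx,D@ty,"turn",-(a-b)/1.5)
E
```

```text
3.9 [476.26166927 -98.73773283 170.91118155] [ 2.26404409  4.96012167 -3.05810892] [ 0.75162775 -0.43173949 -0.04734908]
H [597.80410731 135.20697378]
0.351 [ 482.2 -101.8] tool 6.655084774357813 0.8054287512014763 turn -0.01695238095238094
0.325 [ 488.3 -104.6] tool 6.655084774357926 0.8054287512014611 turn -0.01695238095238098
0.3 [ 494.4 -107.3] tool 6.655084774357795 0.8054287512015402 turn -0.01695238095238094
0.274 [ 500.6 -109.9] tool 6.6550847743578245 0.80542875120146 turn -0.01695238095238094
0.249 [ 506.9 -112.3] tool 6.655084774357885 0.8054287512015028 turn -0.01695238095238096
0.223 [ 513.2 -114.5] tool 6.655084774357928 0.8054287512014661 turn -0.01695238095238096
0.198 [ 519.6 -116.6] tool 6.655084774357764 0.8054287512014918 turn -0.01695238095238094
0.173 [ 526.  -118.5] tool 6.655084774357855 0.8054287512015105 turn -0.01695238095238096
0.147 [ 532.5 -120.2] tool 6.65508477435788 0.8054287512014593 turn -0.01695238095238096
0.122 [ 539.  -121.8] tool 6.655084774357885 0.8054287512014788 turn -0.01695238095238094
0.096 [ 545.6 -123.2] tool 6.6550847743577295 0.8054287512015235 turn -0.01695238095238094
0.071 [ 552.2 -124.4] tool 6.6550847743579284 0.8054287512014473 turn -0.01695238095238098
0.045 [ 558.8 -125.5] tool 6.6550847743578 0.8054287512015335 turn -0.01695238095238094
0.02 [ 565.4 -126.4] tool 6.655084774357937 0.8054287512015015 turn -0.01695238095238095
```

View pics/s2.png

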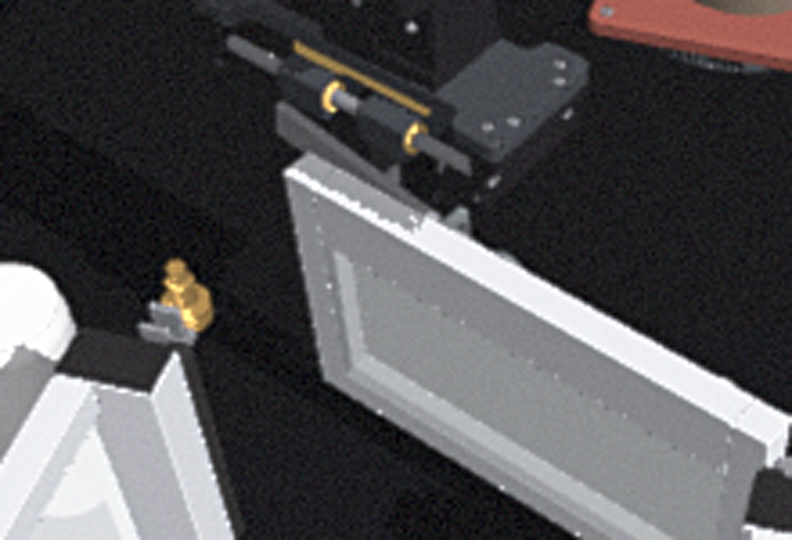

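The bar shows raised above the gate's edge at crop (290,120)–(420,210), so I start swinging the gate.

>>> {"name": "apply_moves", "arguments": {"motion": [[[0.03,-0.008,0],[0,0,-0.008],-1],[[0.067,0.008,0],[0,0,-0.017],-1],[[0.067,0.008,0],[0,0,-0.017],-1],[[0.067,0.008,0],[0,0,-0.017],-1],[[0.067,0.008,0],[0,0,-0.017],-1],[[0.067,0.008,0],[0,0,-0.017],-1],[[0.067,0.008,0],[0,0,-0.017],-1],[[0.067,0.008,0],[0,0,-0.017],-1],[[0.067,0.008,0],[0,0,-0.017],-1],[[0.067,0.008,0],[0,0,-0.017],-1],[[0.067,0.008,0],[0,0,-0.017],-1],[[0.067,0.008,0],[0,0,-0.017],-1],[[0.04,0.005,0],[0,0,-0.01],-1],[[0,0,0],[0,0,0],-1],[[0,0,0],[0,0,0],-1]]}}

```text
clock: 5.45
position: [552.8, -124.5, 170.5]
orientation: [1.0, -0.02, -0.0, 0.0]
force: [-0.3, -0.4, -0.7]
gripper_width: 13.2
grasp_force: 12.0
```

>>> {"name": "apply_moves", "arguments": {"motion": [[[0.03,0.003,0],[0,0,-0.0077],-1],[[0.03,0.003,0],[0,0,-0.0077],-1],[[0.03,0.003,0],[0,0,-0.0077],-1],[[0.03,0.003,0],[0,0,-0.0077],-1],[[0.01,0.001,0],[0,0,-0.0025],-1],[[0,0,0],[0,0,0],-1]]}}

```text
clock: 6.05
position: [566.0, -126.4, 170.7]
orientation: [1.0, 0.005, 0.0, 0.0]
force: [0.1, -4.0, -0.7]
gripper_width: 13.7
grasp_force: 12.0
```

>>> {"name": "apply_moves", "arguments": {"motion": [[[0.01,0.001,0],[0,0,-0.0025],-1],[[0.01,0.001,0],[0,0,-0.0025],-1],[[0,0,0],[0,0,0],-1],[[0,0,0],[0,0,0],-1]]}}

```text
clock: 6.45
position: [567.9, -126.6, 170.7]
orientation: [1.0, 0.008, 0.0, 0.0]
force: [0.2, -5.6, -1.4]
gripper_width: 13.4
grasp_force: 12.0
```

>>> {"name": "apply_moves", "arguments": {"motion": [[[0.01,0.001,0],[0,0,-0.0025],-1],[[0.01,0.001,0],[0,0,-0.0025],-1],[[0,0,0],[0,0,0],-1],[[0,0,0],[0,0,0],-1]]}}

```text
clock: 6.85
position: [569.9, -126.8, 170.7]
orientation: [1.0, 0.012, 0.0, 0.0]
force: [-0.1, -5.6, -1.3]
gripper_width: 13.3
grasp_force: 12.0
```

>>> {"name": "apply_moves", "arguments": {"motion": [[[0.01,0.008,0],[0,0,-0.0025],-1],[[0.01,0.003,0],[0,0,-0.0025],-1],[[0,0,0],[0,0,0],-1],[[0,0,0],[0,0,0],-1]]}}

```text
clock: 7.25
position: [571.7, -127.1, 170.4]
orientation: [1.0, 0.016, -0.0, -0.0]
force: [0.8, -1.8, -0.9]
gripper_width: 13.5
grasp_force: 12.0
```

>>> {"name": "apply_moves", "arguments": {"motion": [[[0.01,0.0,0],[0,0,-0.0025],-1],[[0.01,0.0,0],[0,0,-0.0025],-1],[[0,0,0],[0,0,0],-1],[[0,0,0],[0,0,0],-1]]}}

```text
clock: 7.65
position: [573.2, -127.3, 170.2]
orientation: [1.0, 0.02, -0.001, -0.0]
force: [-4.0, -2.2, -0.6]
gripper_width: 13.7
grasp_force: 12.0
```

>>> {"name": "apply_moves", "arguments": {"motion": [[[0.01,0.003,0],[0,0,-0.0025],-1],[[0.007,0.002,0],[0,0,-0.002],-1],[[0,0,0],[0,0,0],-1],[[0,0,0],[0,0,0],-1]]}}

```text
clock: 8.05
position: [574.3, -127.4, 169.8]
orientation: [1.0, 0.023, -0.002, -0.0]
force: [-5.5, -2.1, -0.4]
gripper_width: 13.3
grasp_force: 12.0
```

>>> {"name": "apply_moves", "arguments": {"motion": [[[0,0.003,0.02],[0,0,0],-1],[[0,0.003,0.02],[0,0,0],-1],[[0,0.003,0.02],[0,0,0],-1],[[0,0.003,0.01],[0,0,0],-1],[[0,0,0],[0,0,0],-1],[[0,0,0],[0,0,0],-1]]}}

```text
clock: 8.65
position: [574.4, -128.4, 163.1]
orientation: [1.0, 0.023, -0.001, -0.001]
force: [-6.9, -1.4, 0.1]
gripper_width: 13.6
grasp_force: 12.0
```

>>> {"name": "apply_moves", "arguments": {"motion": [[[0,0,0.01],[0,0,0],-1],[[0,0,0.01],[0,0,0],-1],[[0,0,0],[0,0,0],-1],[[0,0,0],[0,0,0],-1]]}}

```text
clock: 9.05
position: [575.1, -128.6, 161.5]
orientation: [1.0, 0.023, -0.0, -0.0]
force: [-4.4, -0.9, 1.5]
gripper_width: 13.6
grasp_force: 12.0
```

>>> {"name": "apply_moves", "arguments": {"motion": [[[0,0,0.01],[0,0,0],-1],[[0,0,0],[0,0,0],-1],[[0,0,0],[0,0,0],-1]]}}

```text
clock: 9.35
position: [575.2, -128.7, 160.5]
orientation: [1.0, 0.023, -0.0, -0.0]
force: [-5.1, -1.3, 0.8]
gripper_width: 13.6
grasp_force: 12.0
```

>>> {"name": "apply_moves", "arguments": {"motion": [[[0,0,0.01],[0,0,0],-1],[[0,0,0],[0,0,0],-1],[[0,0,0],[0,0,0],-1]]}}

```text
clock: 9.65
position: [575.2, -128.7, 159.6]
orientation: [1.0, 0.023, -0.0, -0.0]
force: [-4.6, -2.1, 1.5]
gripper_width: 13.5
grasp_force: 12.0
```

```bash
python3 - <<'E'
from h import *
s=readout.observe();print(s["clock"],s["position"],s["force"],s["torque"])
p,d=viewer.camera("scene");cv2.imwrite("pics/s3.png",cv2.resize(p[130:220,130:260,::-1],None,fx=6,fy=6,interpolation=cv2.INTER_CUBIC))
E
```

```text
9.65 [ 575.17836811 -128.72579129  159.56626902] [-4.57518616 -2.10405446  1.45038051] [-0.24904226  0.83019084 -0.07572074]
```

View pics/s3.png

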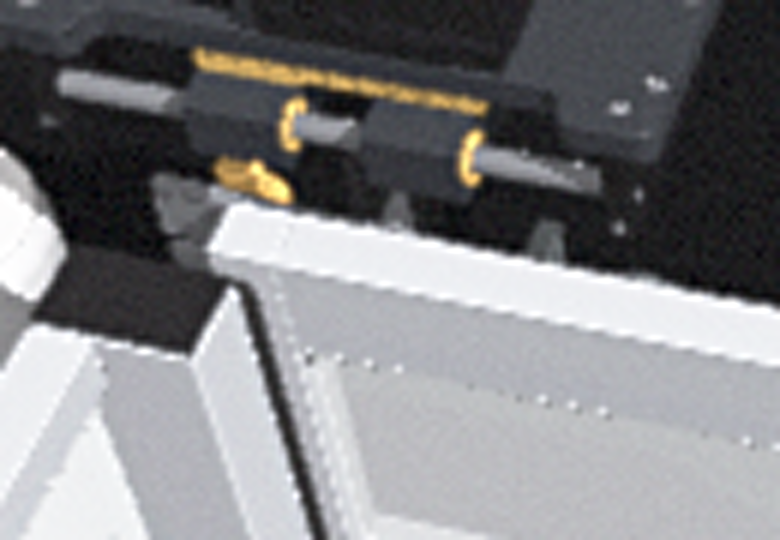

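>>> {"name": "apply_moves", "arguments": {"motion": [[[0,0.0,0.01],[0,0,0],-1],[[0,0,0.01],[0,0,0],-1],[[0,0,0],[0,0,0],-1],[[0,0,0],[0,0,0],-1]]}}

```text
clock: 10.1
position: [575.2, -128.9, 157.6]
orientation: [1.0, 0.023, -0.0, -0.0]
force: [-4.6, -2.6, 1.0]
gripper_width: 13.4
grasp_force: 12.0
```

>>> {"name": "apply_moves", "arguments": {"motion": [[[0,0.0,0.01],[0,0,0],-1],[[0,0,0.01],[0,0,0],-1],[[0,0,0.01],[0,0,0],-1],[[0,0,0],[0,0,0],-1],[[0,0,0],[0,0,0],-1]]}}

```text
clock: 10.6
position: [575.2, -128.9, 154.6]
orientation: [1.0, 0.023, -0.0, -0.0]
force: [-4.8, -2.5, 0.9]
gripper_width: 13.3
grasp_force: 12.0
```

>>> {"name": "apply_moves", "arguments": {"motion": [[[0,0.0,0.01],[0,0,0],-1],[[0,0,0.005],[0,0,0],-1],[[0,0,0],[0,0,0],-1],[[0,0,0],[0,0,0],-1]]}}

```text
clock: 11.0
position: [575.3, -128.9, 153.9]
orientation: [1.0, 0.023, -0.0, -0.0]
force: [-7.1, -1.6, 4.2]
gripper_width: 13.2
grasp_force: 12.0
```

It stops at level height, so the bar appears seated. I release it gently.

>>> {"name": "apply_moves", "arguments": {"motion": [[[0,0.0,-0.005],[0,0,0],-1],[[-0.01,0,0],[0,0,0],-1],[[-0.01,0,0],[0,0,0],-1],[[0,0,0],[0,0,0],-0.2],[[0,0,0],[0,0,0],-0.2],[[0,0,0],[0,0,0],-0.2],[[0,0,0],[0,0,0],-0.2],[[0,0,0],[0,0,0],-0.2]]}}

```text
clock: 11.8
position: [573.5, -128.9, 153.5]
orientation: [1.0, 0.023, -0.0, -0.0]
force: [0.1, -0.3, -0.2]
gripper_width: 34.4
grasp_force: 0.0
```

No residual force, so I lift clear.

>>> {"name": "apply_moves", "arguments": {"motion": [[[0,0,-0.1],[0,0,0],-0.2],[[0,0,-0.2],[0,0,0],-0.2],[[0,0,-0.3],[0,0,0],-0.2],[[0,0,-0.3],[0,0,0],-0.2],[[-0.4,0,-0.2],[0,0,0],-0.2],[[-0.45,0,0],[0,0,0],-0.2],[[-0.45,0,0],[0,0,0],-0.2],[[-0.45,0,0],[0,0,0],-0.2],[[0,0,0],[0,0,0],-0.2]]}}

```text
clock: 12.7
position: [394.8, -136.7, 263.9]
orientation: [1.0, 0.022, -0.0, 0.0]
force: [0.8, -0.1, 0.2]
gripper_width: 35.0
grasp_force: 0.0
```

```bash
python3 - <<'E'
from h import *
s=readout.observe();print(s["clock"],s["position"],s["force"])
p,d=viewer.camera("top");cv2.imwrite("pics/t4.png",cv2.resize(p[180:280,330:460,::-1],None,fx=6,fy=6,interpolation=cv2.INTER_CUBIC))
p,d=viewer.camera("scene");cv2.imwrite("pics/s4.png",cv2.resize(p[130:220,130:260,::-1],None,fx=6,fy=6,interpolation=cv2.INTER_CUBIC))
E
```

```text
12.7 [ 394.82757919 -136.68264485  263.88137505] [ 0.82339408 -0.09452055  0.2474596 ]
```

View pics/t4.png

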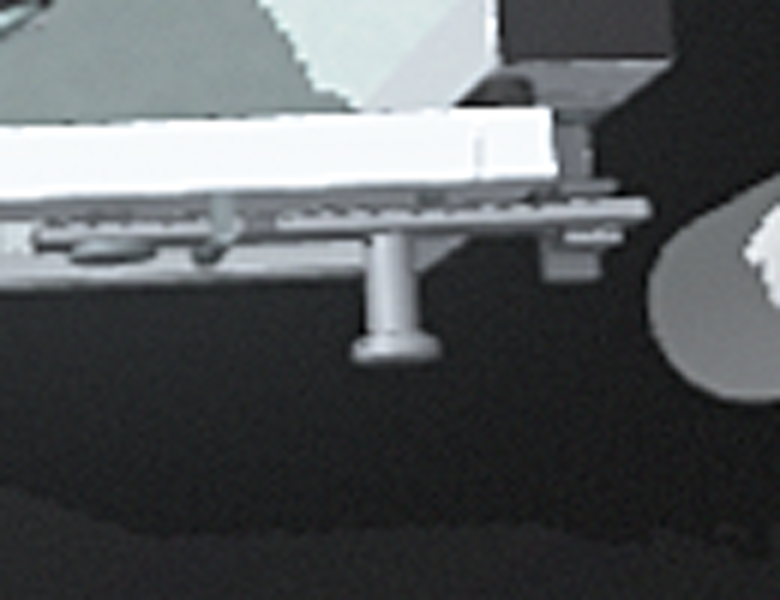

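View pics/s4.png

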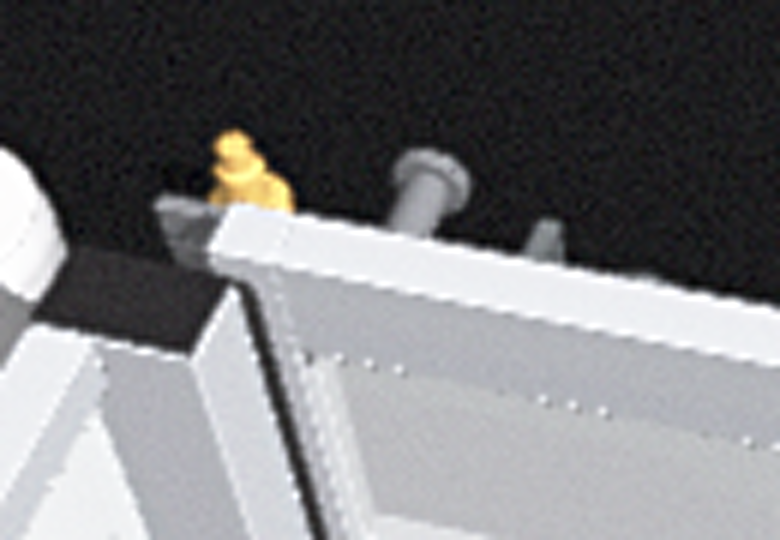

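The top view shows the bar's end at (620,212) lying between the back cheek (600,186) and the front lip (595,237). It is level and the gate is closed. In the scene view the gripper is well clear and the knob is down. I'm handing it in.

```bash
python3 -c "
from h import *
print(manip.hand_in())"
```

```text
the job is handed in; nothing more can be done
None
```

The gate is shut on its seal with the drop bar level in the striker's slot and the robot clear of everything; I handed the job in at about 13 s, but the hand-in returned no verdict.

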